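# Measure a returned speaker through its bass port

## Task

A returned white desktop speaker lies face down with its round bass port facing up. Lift the cordless measuring microphone out of its stand and hold it upright, slim end down, centred over the port with its tip level with the port's mouth, for a good two seconds for the first reading. Then lower it straight down the port without touching the speaker, until the tip is 65 mm below the mouth, just inside the cabinet, and finish while still holding it there, centred, upright and still, for the second reading; leave the speaker, its standing twin, the watch box and the tape roll where they are.

Things in the scene. Friction and masses are not known exactly. Their poses are not given: they have to be found in the camera images.
- mic: measuring microphone, 190 mm long, about 0.16 kg, standing tip down in its stand. Origin: centre of the tip's end face (the lowest point); z runs up along its axis. Slim steel stem 9 mm in diameter from 0 to 78 mm, a taper to 13.6 mm at 90 mm, then a dark round body 20 mm in diameter from 90 to 190 mm with a thin green ring at 119 mm. The body's flat step at 90 mm rests in the stand. Grip the body 30 to 45 mm below its top end (145 to 160 mm above the tip)
- stand: microphone stand, fixed to the bench: foot 95 x 85 x 8 mm, folded alloy bracket 60 x 46 mm and a black collar, 31 mm outside, 23 mm inside, that surrounds the lowest 20 mm of the microphone's body. Origin under the foot's centre, z up; the collar's top edge is 120 mm above the origin and the microphone's tip at rest is 10 mm above it, on the same axis, so the tip must rise 110 mm to be free of the collar
- speaker: white desktop speaker lying face down (dark grille below), loose, 105 mm (its x) x 165 mm (its y) x 112 mm high, 1.7 kg. Origin: centre of the underside, z up, any yaw. The upper face carries the port with its black ring 40 mm from the centre towards +y, and a red and a black binding post (18 mm high) 45 mm from the centre towards -y
- port_mouth (a point): centre of the port's mouth, 115 mm above the speaker's underside, in the top plane of its black ring (46 mm outside diameter, stands 3 mm above the face). The bore is 28 mm in diameter, vertical and 53 mm long; below it is the open inside of the cabinet, whose floor is 105 mm below the mouth
- twin: the other speaker of the pair, white with a black front, standing: 112 x 105 mm, 165 mm high, loose. Origin under its centre, z up. To be left alone
- watch_box: white watch box, 95 x 95 x 70 mm, loose. Origin under its centre, z up. To be left alone
- tape_roll: roll of orange-brown packing tape lying flat, 109 mm across, 48 mm high, loose. Origin under its centre, z up. To be left alone
Not all that is in view belongs to the job. What is shaped like the speaker but purple or yellow is not meant.

How it is judged (in metres and radians):
On the way, in this order (a step that is already met when the one before it is completed fails the run):
1. the microphone has been lifted out of its stand in the gripper (z of mic in the frame of stand above 0.122 m and contact force between the fingers and mic above 1 N), for 0.1 s.
2. first reading: tip level with the port's mouth (within 8 mm), within 5 mm of its centre, upright within 4 degrees and still, for 1.5 s (z of mic in the frame of port_mouth between -0.008 and 0.008 m and horizontal distance between mic and port_mouth below 0.005 m and angle between mic's own z axis and vertical below 0.07 rad and linear speed of mic below 0.015 m/s and contact force between the fingers and mic above 1 N), for 1.5 s.
At the end, for the whole second after the job is handed in: The gripper holds the microphone tip down in the port, touching nothing else: tip 57 to 73 mm below the mouth, within 5 mm of the port's centre, upright within 4 degrees, still (under 15 mm/s); speaker within 5 mm and the twin, watch box and tape roll within 10 mm of where they started (z of mic in the frame of port_mouth between -0.073 and -0.057 m and horizontal distance between mic and port_mouth below 0.005 m and angle between mic's own z axis and vertical below 0.07 rad and linear speed of mic below 0.015 m/s and contact force between the fingers and mic above 1 N and contact force between mic and speaker below 0.05 N and distance of speaker from where it was at the start of the episode below 0.005 m and distance of each of twin, watch_box, tape_roll from where it was at the start of the episode below 0.01 m); the arm keeps its last pose, push and grip.
It fails at once if the microphone touches the speaker (contact force between mic and speaker above 0.1 N).
It fails at once if the speaker is shifted by more than 5 mm (distance of speaker from where it was at the start of the episode above 0.005 m).
It fails at once if the twin, the watch box or the tape roll is shifted by more than 10 mm (distance of any of twin, watch_box, tape_roll from where it was at the start of the episode above 0.01 m).
It also fails if it takes over 53 s, if anything falls off the work surface, if the arm or the gripper's body presses on something with over 40 N, if the wrist force passes 120 N, or if a joint passes its speed limit or range.

## Robot

A 6-joint arm with a two-finger parallel gripper is mounted at the origin on the work surface. World frame = base frame: x ahead of the robot, y to its left, z up, the work surface at z = 0. Lengths are in mm, angles in rad, forces in N, time in s.
With the tool pointing down it reaches from about 350 to 925 mm from the base axis. Payload 6.4 kg.
Tool frame: the origin (TCP) lies on the mounting face of the last link; the fingertips stand 199 mm ahead of it and the grasp point (between the pads) lies 180 mm ahead of it; z points along the fingers, y is the direction in which the jaws open and shut (so a half turn about z gives the same grasp; the last joint's range is limited). The gripper opens to 94 mm and grips with 3 to 60 N. Pads are 16 mm wide; open, the fingers measure 119 mm over their backs; the gripper's body (75 mm by 177 mm) begins 78 mm behind the grasp point.
Start: joints at [1.064, 0.245, 1.558, -0, 1.339, -0.174], TCP at [212.347, 614.349, 404.655] pointing down, gripper open.
Joint ranges: [-3.13, 3.13], [-1.02, 2.26], [0.13, 2.54], [-0.95, 4.09], [0.21, 2.88], [-2.74, 2.74]. Speed limits (rad/s): [2.57, 2.57, 3.14, 3.14, 3.14, 3.14].

## Interface

Orientations are given as a rotation vector (axis times angle).
In Python, from workcell import manip gives the robot as it stands. The module is installed in compiled form; this text tells all that it offers.
- The arm moves only by the shell command python3 -m pendant 'ROWS' [OPENING] [FORCE]. ROWS is JSON, a list of rows, each an object with "xyz": the shift along the tool's x, y, z in mm, a list of three; "turn": the turn about the tool's z in rad. A call has 1 to 12 rows; each row is the pose to reach, as a shift and turn from the pose measured when the call began, along the tool's axes at that moment; what a row does not reach only later rows make up. A row lasts 1/12 s, in which the tool goes at most 41.7 mm and 7.16 degrees, less where a joint would pass 70% of its speed; a pose out of reach is approached as far as the arm can. A call with a gripper value outside its range is refused whole. OPENING is the gripper command: -1 is shut, 1 is fully open, values between are in proportion, set as the call begins (- or left out, the last holds). The fingers move at their own pace and stop on an object; FORCE is the grip in N (left out, the last holds). Time passes only in rows, so rows that repeat a pose let the fingers close. It gives the time, the measured TCP pose, the force and the opening at its end, in the units of the state.
- manip.sense(): the state, without advancing time (a new reading comes with each control period).
- manip.camera(name): name is "scene" or "top" or "wrist"; returns the picture (480x640x3 uint8, red, green, blue); there is no depth.
- manip.camera_info(name): a dict with "fov_y" (degrees; the focal length in pixels is half the picture's height over the tangent of half this angle, whatever the lens; pixels are square), "cx", "cy" (the principal point, pixels), "position" and "orientation" of the camera in the world. Camera axes: x right, y down, z forward; pixel columns grow to the right and rows downward; lengths in mm; the calibration is good to about 2 mm. A picture is of the moment at which its call begins: read the wrist's pose just before it. camera_info takes no time and is no camera call; for the wrist camera it gives the pose at the moment of the call.
- manip.hand_in(): hands the job in, once; it reports no verdict.
The state is a dict: "time_s": time; "joint_pos": joint angles; "qvel": joint speeds; "joint_efforts": joint torques, N m; "position": TCP position; "ee_rot": TCP orientation; "force": force on the tool from outside, world axes, zero at the start; "moment": the same for the moment, N m; "width": finger opening in mm.
Only numpy, scipy, OpenCV 4.12 (cv2) and the standard library are available. Lean on these libraries where they do the work, as an engineer would, in place of code of your own. Each camera call takes 0.05 s, during which the arm holds its last target. There are 200 camera calls.

## Working session

There is one attempt and no reset: what is moved stays moved. The work goes in short steps, Python scripts to look and compute and a shell command to move; the robot and the scene stay as the last step left them, time stands still between calls to the robot, and variables do not carry over. Pictures are saved under pics/ and viewed, about 8 in all and at most 12, crops included, and the job is handed in when it is done.

```bash
mkdir -p pics; cat > h.py <<'E'
import numpy as np, cv2
from scipy.spatial.transform import Rotation as R
from workcell import manip
def snap(n,f):
    i=manip.camera_info(n); im=manip.camera(n)[:,:,::-1].copy(); cv2.imwrite('pics/'+f,im); return im,i
def rot(o):
    o=np.array(o,float)
    return o if o.shape==(3,3) else (R.from_rotvec(o).as_matrix() if o.size==3 else R.from_quat(o).as_matrix())
def ray(i,u,v):
    f=240/np.tan(np.radians(i['fov_y'])/2)
    return np.array(i['position'],float), rot(i['orientation'])@np.array([(u-i['cx'])/f,(v-i['cy'])/f,1])
def onz(i,u,v,z):
    p,d=ray(i,u,v); return p+d*(z-p[2])/d[2]
def proj(i,P):
    f=240/np.tan(np.radians(i['fov_y'])/2)
    q=rot(i['orientation']).T@(np.array(P,float)-np.array(i['position'],float)); return q[:2]/q[2]*f+[i['cx'],i['cy']]
E
python3 - <<'E'
from h import *
for n in('scene','top','wrist'):
    im,i=snap(n,n+'0.png'); print(n,i)
s=manip.sense(); print(s)
E
```

```text
scene {'fov_y': 57.620655887059854, 'cx': 311.1024787860169, 'cy': 241.74002151567566, 'position': array([1043.55127006, -461.55844525,  791.32932571]), 'orientation': array([-2.21018838, -0.94515837,  0.35985945])}
top {'fov_y': 54.00040114241057, 'cx': 319.8480808940831, 'cy': 232.29502520464936, 'position': array([ 520.96218195,   12.7291655 , 1161.93032113]), 'orientation': array([-2.1527683 ,  2.19916626, -0.11616972])}
wrist {'fov_y': 59.33125830857935, 'cx': 319.5673242159912, 'cy': 240.74097302706778, 'position': array([150.15054943, 636.29535287, 383.38610656]), 'orientation': array([2.40036237, 1.71167475, 0.19398529])}
{'time_s': 0.15, 'joint_pos': array([ 1.06392742e+00,  2.45661262e-01,  1.55867385e+00, -1.15353414e-05,
        1.33870101e+00, -1.74101954e-01]), 'qvel': array([-6.35815046e-05, -7.13308738e-04, -4.23969458e-03,  2.98305271e-04,
       -3.12541453e-04, -3.93226722e-04]), 'joint_efforts': array([ 9.06654368e-04, -4.16262388e+01, -3.14982426e+01,  6.84522162e-02,
        3.16026912e-02, -9.82669553e-05]), 'position': array([212.24926485, 614.20697973, 403.82575468]), 'ee_rot': array([-5.20218378e-01, -3.09774283e+00,  2.14279023e-03]), 'force': array([0.18601162, 0.23840715, 0.65112962]), 'moment': array([0.00946934, 0.04867427, 0.00520061]), 'width': 94.25246864230103}
```

View pics/top0.png

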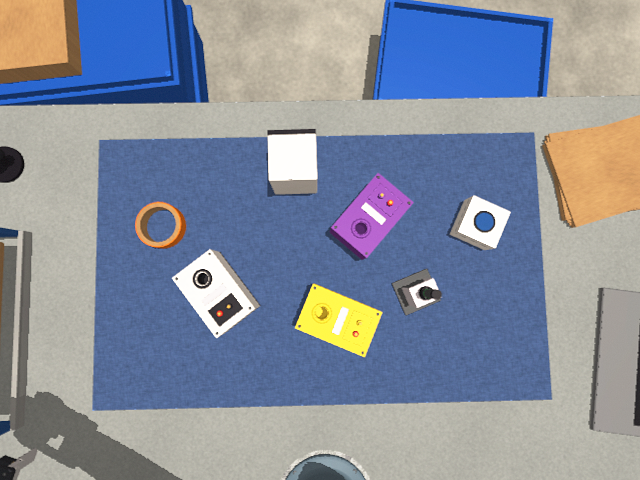

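View pics/scene0.png

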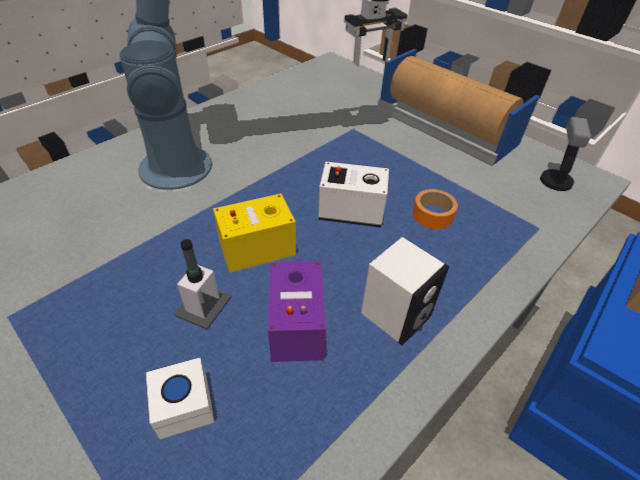

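Top view: white speaker's port at about (202,278), microphone leaning outward near (430,293). Scene view: port at about (371,179), mic top at (187,244). I'll enlarge these to read them more closely.

```bash
python3 - <<'E'
from h import *
t=cv2.imread('pics/top0.png'); s=cv2.imread('pics/scene0.png')
c=lambda im,x,y:cv2.resize(im[y:y+50,x:x+66],(396,300),interpolation=cv2.INTER_CUBIC)
cv2.imwrite('pics/c1.png',np.vstack([np.hstack([c(t,170,250),c(t,390,265)]),np.hstack([c(s,330,155),c(s,155,235)])]))
E
```

```text
(no output)
```

View pics/c1.png

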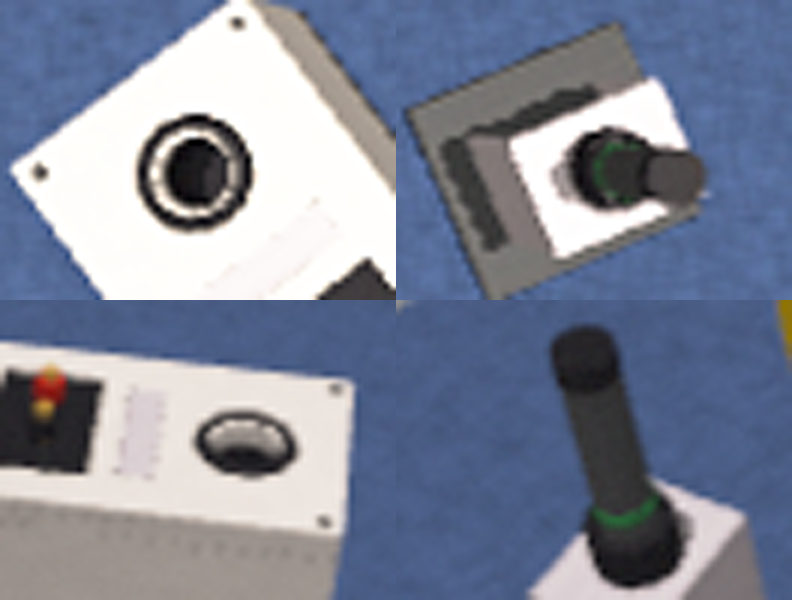

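```bash
python3 - <<'E'
from h import *
T=manip.camera_info('top');S=manip.camera_info('scene')
def tri(a,b):
    p,d=ray(T,*a);q,e=ray(S,*b)
    d=d/np.linalg.norm(d);e=e/np.linalg.norm(e)
    k=np.linalg.lstsq(np.c_[d,-e],q-p,rcond=None)[0]; A=p+d*k[0];B=q+e*k[1]; return (A+B)/2,np.linalg.norm(A-B)
print('port',onz(T,202.5,278.8,115),onz(S,371,178.8,115),tri((202.5,278.8),(371,178.8)))
print('mic',onz(T,437,294.3,200),onz(S,186.5,242,200),tri((437,294.3),(186.5,242)))
print('collar/ring z129',onz(T,390+(612-396)/6,265+168/6,129))
s=manip.sense();print(R.from_rotvec(s['ee_rot']).as_matrix().round(4))
for n,p in (('twin',(292,155)),('tape',(160,225)),('box',(482,222)),('post',(240,300))): print(n,onz(T,*p,{'twin':165,'tape':48,'box':70,'post':112}[n]))
i=manip.camera_info('wrist');M=R.from_rotvec(s['ee_rot']).as_matrix()
print('cam in tool',M.T@(i['position']-s['position']), M.T@rot(i['orientation']))
E
```

```text
port [525.1858546  262.85556846 115.        ] [527.36911427 264.25023498 115.        ] (array([526.10342156, 263.90402299, 114.33473886]), np.float64(2.517161441775464))
mic [ 483.18759724 -232.51895479  200.        ] [ 481.39388527 -227.41120291  200.        ] (array([ 484.22617984, -230.15205589,  204.22372518]), np.float64(3.0345890169324297))
collar/ring z129 [ 483.73810922 -226.72209739  129.        ]
[[-9.451e-01  3.267e-01 -7.000e-04]
 [ 3.267e-01  9.451e-01 -1.300e-03]
 [ 2.000e-04 -1.400e-03 -1.000e+00]]
twin [786.99798188  58.66059388 165.        ]
tape [654.72848947 379.7867846   48.        ]
box [ 643.54204205 -378.92655712   70.        ]
post [476.85752984 180.94092857 112.        ]
cam in tool [65.89616422  0.65846539 20.31623547] [[ 6.53184064e-04 -9.73944799e-01 -2.26784263e-01]
 [ 9.99999733e-01  7.10202334e-04 -1.69826507e-04]
 [ 3.26464356e-04 -2.26784092e-01  9.73945003e-01]]
```

Port about (526,264), mic axis about (483,-229). Moving above the microphone.

```bash
python3 -m pendant '[{"xyz":[-10,-13,-18],"turn":0},{"xyz":[-40,-53,-36],"turn":0},{"xyz":[-62,-82,-36],"turn":0},{"xyz":[-84,-112,-36],"turn":0},{"xyz":[-106,-141,-36],"turn":0},{"xyz":[-128,-171,-36],"turn":0},{"xyz":[-150,-200,-36],"turn":0},{"xyz":[-172,-230,-36],"turn":0},{"xyz":[-194,-259,-36],"turn":0},{"xyz":[-216,-288,-36],"turn":0},{"xyz":[-238,-317,-36],"turn":0},{"xyz":[-260,-346,-36],"turn":0}]' 1 20
python3 -m pendant '[{"xyz":[-22,-29,0],"turn":0},{"xyz":[-44,-58,0],"turn":0},{"xyz":[-66,-88,0],"turn":0},{"xyz":[-88,-117,0],"turn":0},{"xyz":[-110,-146,0],"turn":0},{"xyz":[-132,-176,0],"turn":0},{"xyz":[-154,-205,0],"turn":0},{"xyz":[-176,-234,0],"turn":0},{"xyz":[-198,-264,0],"turn":0},{"xyz":[-220,-293,0],"turn":0},{"xyz":[-242,-322,0],"turn":0},{"xyz":[-262,-349,0],"turn":0}]'
python3 - <<'E'
from h import *
s=manip.sense();M=R.from_rotvec(s['ee_rot']).as_matrix();print(s['time_s'],s['position'],s['joint_pos'],s['force'])
print(M.T@(np.array([483,-229,440])-s['position']))
E
```

```text
time_s: 1.15
position: [344.8, 200.7, 440.1]
ee_rot: [-0.519, -3.098, 0.002]
force: [0.3, 0.8, -0.2]
width: 94.3
time_s: 2.15
position: [478.8, -216.8, 440.2]
ee_rot: [-0.521, -3.098, 0.002]
force: [1.1, 0.6, 0.1]
width: 94.1
2.15 [ 478.8218943  -216.82183771  440.22605498] [-6.40903820e-01 -7.89238750e-02  1.83697554e+00 -1.22785719e-03
  1.38342175e+00 -1.87834163e+00] [1.08828968 0.58910837 0.06428122]
[ -7.93075478 -10.14212487   0.23608599]
```

```bash
python3 -m pendant '[{"xyz":[-8,-10,0],"turn":0},{"xyz":[-8,-10,0],"turn":0},{"xyz":[-8,-10,0],"turn":0},{"xyz":[-8,-10,0],"turn":0}]'
python3 - <<'E'
from h import *
s=manip.sense();im,i=snap('wrist','w1.png');print(s['position'])
M=R.from_rotvec(s['ee_rot']).as_matrix()
for z in(120,200): print(proj(i,[483,-229,z]))
print(proj(i,s['position']+M@[0,0,240]),M.round(4))
for n in('top',): snap(n,'top1.png')
E
```

```text
time_s: 2.48
position: [482.9, -228.1, 439.9]
ee_rot: [-0.52, -3.097, 0.001]
force: [0.2, -0.2, -0.2]
width: 93.7
[ 482.9029389  -228.05245149  439.90726296]
[317.80458506 236.59817811]
[317.06757692 268.4214302 ]
[318.38479509 267.21872475] [[-9.452e-01  3.264e-01 -1.200e-03]
 [ 3.264e-01  9.452e-01 -2.000e-04]
 [ 1.100e-03 -6.000e-04 -1.000e+00]]
```

View pics/w1.png

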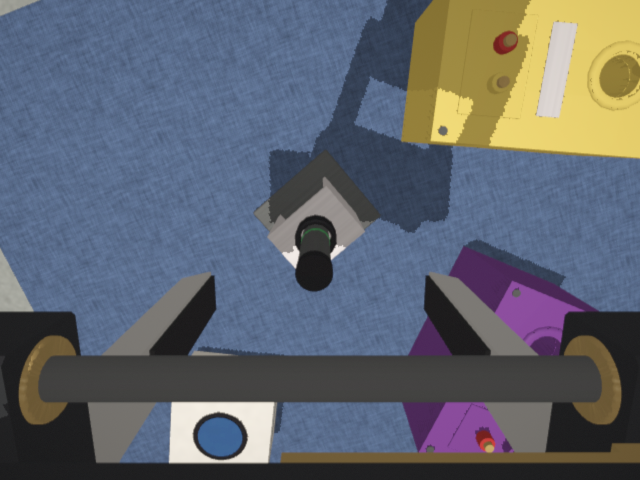

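```bash
python3 - <<'E'
from h import *
s=manip.sense();M=R.from_rotvec(s['ee_rot']).as_matrix();i=manip.camera_info('wrist')
m=onz(i,314.3,271,200);c=onz(i,316.5,238,120)
print(s['position'],m,c,M.T@(np.array([m[0],m[1],342])-s['position']))
E
```

```text
[ 482.91785505 -227.67475174  440.23583598] [ 484.16374826 -230.69848708  200.        ] [ 483.97075318 -230.07311793  120.        ] [-2.1956479  -2.36191999 98.23734097]
```

```bash
python3 -m pendant '[{"xyz":[-2,-2.3,10],"turn":0},{"xyz":[-2,-2.3,30],"turn":0},{"xyz":[-2,-2.3,50],"turn":0},{"xyz":[-2,-2.3,70],"turn":0},{"xyz":[-2,-2.3,85],"turn":0},{"xyz":[-2,-2.3,94],"turn":0},{"xyz":[-2,-2.3,98],"turn":0},{"xyz":[-2,-2.3,98],"turn":0},{"xyz":[-2,-2.3,98],"turn":0},{"xyz":[-2,-2.3,98],"turn":0}]'
python3 -m pendant '[{"xyz":[0,0,0],"turn":0},{"xyz":[0,0,0],"turn":0},{"xyz":[0,0,0],"turn":0},{"xyz":[0,0,0],"turn":0},{"xyz":[0,0,0],"turn":0},{"xyz":[0,0,0],"turn":0},{"xyz":[0,0,0],"turn":0},{"xyz":[0,0,0],"turn":0},{"xyz":[0,0,0],"turn":0},{"xyz":[0,0,0],"turn":0},{"xyz":[0,0,0],"turn":0},{"xyz":[0,0,0],"turn":0}]' -1 25
python3 - <<'E'
from h import *
s=manip.sense();print(s['position'],s['width'],s['force'],s['moment'])
E
```

```text
time_s: 3.42
position: [484.3, -230.7, 343.4]
ee_rot: [0.518, 3.097, -0.003]
force: [0.9, 0.1, -0.5]
width: 94.0
time_s: 4.42
position: [484.3, -230.7, 343.4]
ee_rot: [0.518, 3.097, -0.003]
force: [1.2, -0.3, -1.0]
width: 19.7
[ 484.34125986 -230.72676027  343.4219466 ] 19.739050955879655 [ 1.20958125 -0.28050658 -0.97243662] [-0.01055043 -0.04812338  0.04438149]
```

Gripped at 20 mm width. Lift straight up 147 mm.

```bash
python3 -m pendant '[{"xyz":[0,0,-4],"turn":0},{"xyz":[0,0,-14],"turn":0},{"xyz":[0,0,-29],"turn":0},{"xyz":[0,0,-46],"turn":0},{"xyz":[0,0,-64],"turn":0},{"xyz":[0,0,-82],"turn":0},{"xyz":[0,0,-100],"turn":0},{"xyz":[0,0,-118],"turn":0},{"xyz":[0,0,-133],"turn":0},{"xyz":[0,0,-143],"turn":0},{"xyz":[0,0,-147],"turn":0},{"xyz":[0,0,-147],"turn":0}]'
python3 - <<'E'
from h import *
s=manip.sense();M=R.from_rotvec(s['ee_rot']).as_matrix();print(s['position'],s['width'],s['force'])
print(M.round(4),M.T@(np.array([526.2,263.6,490])-s['position']))
E
```

```text
time_s: 5.42
position: [484.2, -230.4, 491.6]
ee_rot: [0.518, 3.095, -0.005]
force: [-0.8, -0.3, -1.6]
width: 19.7
[ 484.19570935 -230.37354946  491.63310329] 19.689797890177427 [-0.77959981 -0.31758951 -1.57591136]
[[-0.9455  0.3255  0.0026]
 [ 0.3255  0.9455 -0.0034]
 [-0.0036 -0.0024 -1.    ]] [1.21066652e+02 4.80749162e+02 6.12171213e-02]
```

```bash
python3 -m pendant '[{"xyz":[1,4,0],"turn":0},{"xyz":[3,14,0],"turn":0},{"xyz":[7,30,0],"turn":0},{"xyz":[13,52,0],"turn":0},{"xyz":[19,76,0],"turn":0},{"xyz":[25,100,0],"turn":0},{"xyz":[31,124,0],"turn":0},{"xyz":[37,148,0],"turn":0},{"xyz":[43,172,0],"turn":0},{"xyz":[49,196,0],"turn":0},{"xyz":[55,220,0],"turn":0},{"xyz":[61,242,0],"turn":0}]'
python3 -m pendant '[{"xyz":[6,24,0],"turn":0},{"xyz":[12,48,0],"turn":0},{"xyz":[18,72,0],"turn":0},{"xyz":[24,96,0],"turn":0},{"xyz":[30,120,0],"turn":0},{"xyz":[36,144,0],"turn":0},{"xyz":[42,168,0],"turn":0},{"xyz":[48,192,0],"turn":0},{"xyz":[53,212,0],"turn":0},{"xyz":[57,226,0],"turn":0},{"xyz":[59,233,0],"turn":0},{"xyz":[59,233,0],"turn":0}]'
python3 - <<'E'
from h import *
s=manip.sense();im,i=snap('wrist','w2.png');snap('scene','s2.png')
M=R.from_rotvec(s['ee_rot']).as_matrix();print(s['time_s'],s['position'],s['width'],s['force'])
print(M.round(4),M.T@(np.array([526.2,263.6,490])-s['position']))
print(proj(i,[526.2,263.6,115]),proj(i,s['position']+M@[0,0,333.4]))
E
```

```text
time_s: 6.42
position: [504.8, 20.4, 489.7]
ee_rot: [0.517, 3.098, -0.004]
force: [0.2, -0.0, -1.0]
width: 19.9
time_s: 7.42
position: [524.3, 261.2, 488.4]
ee_rot: [-0.514, -3.099, 0.005]
force: [0.1, 0.4, -1.0]
width: 19.6
7.4167 [524.32473932 261.19198279 488.35036862] 19.58627086728957 [ 0.09675351  0.42818904 -0.96656105]
[[-9.464e-01  3.230e-01 -6.000e-04]
 [ 3.230e-01  9.464e-01 -2.900e-03]
 [-4.000e-04 -3.000e-03 -1.000e+00]] [-0.99767412  2.87969937 -1.65783324]
[323.54318126 223.10736661] [318.75291017 231.77308834]
```

View pics/w2.png

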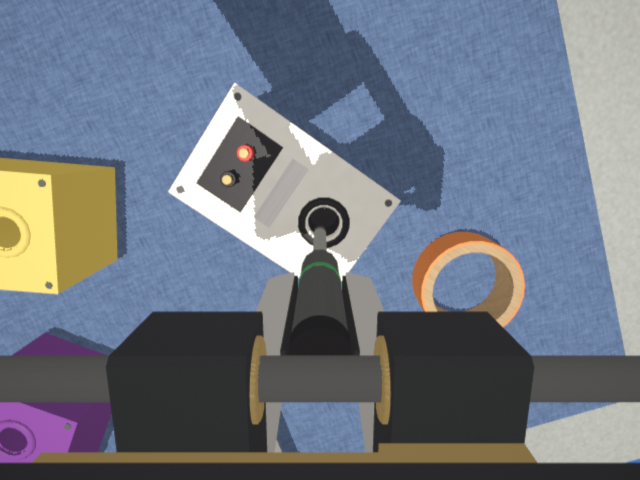

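The port appears at about (324,221) in the wrist view, with the tip just below it at about (320,231). Next, a closer crop, plus the scene view.

```bash
python3 - <<'E'
from h import *
w=cv2.imread('pics/w2.png')[185:285,280:365]; s=cv2.imread('pics/s2.png')[95:195,325:425]
cv2.imwrite('pics/c2.png',np.hstack([cv2.resize(x,None,fx=4.2,fy=4.2,interpolation=cv2.INTER_CUBIC) for x in(w,s)]))
E
```

```text
(no output)
```

View pics/c2.png

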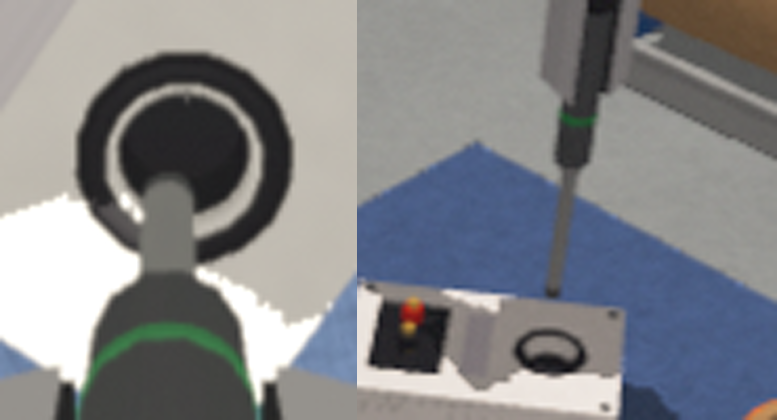

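```bash
cat > meas.py <<'E'
from h import *
def run(port,tw,ts,ptop,pscene):
    s=manip.sense();M=R.from_rotvec(s['ee_rot']).as_matrix();i=manip.camera_info('wrist');S=manip.camera_info('scene')
    z=s['position'][2]-333.4
    tips=[onz(i,*tw,z)]+([onz(S,*ts,z)] if ts else [])
    ports=[onz(i,*port,115)]+([onz(S,*pscene,115)] if pscene else [])
    print('pos',s['position'],'z',z);print('tips',tips);print('ports',ports)
    print('ideal',s['position']+M@[0,0,333.4])
    for t,p in zip(tips,ports): print('shift tool',M.T@(np.array([p[0]-t[0],p[1]-t[1],115-z])))
E
python3 - <<'E'
from meas import run
run((324,222.5),(320.2,233.6),(371.7,164.3),None,(370.9,178.6))
E
```

```text
pos [524.59374233 259.70991997 488.72825955] z 155.328259551555
tips [array([526.33113509, 259.18261079, 155.32825955]), array([521.75532821, 266.29515546, 155.32825955])]
ports [array([526.44346812, 262.48683407, 115.        ]), array([526.6668251 , 264.68734108, 115.        ])]
ideal [524.59541011 258.62314281 155.33003083]
shift tool [ 1.00976163  3.28583849 40.31727515]
shift tool [-5.12454155  0.19874359 40.33331082]
```

The arm was still settling, so I'll correct, lower partway (tip ~10 mm above the mouth), let it settle and re-measure.

```bash
python3 -m pendant '[{"xyz":[0.3,1,4],"turn":0},{"xyz":[0.6,2,10],"turn":0},{"xyz":[1,3,17],"turn":0},{"xyz":[1,3,24],"turn":0},{"xyz":[1,3,28],"turn":0},{"xyz":[1,3,29],"turn":0},{"xyz":[1,3,29],"turn":0},{"xyz":[1,3,29],"turn":0},{"xyz":[1,3,29],"turn":0},{"xyz":[1,3,29],"turn":0}]'
python3 - <<'E'
from h import *
s=manip.sense();print(s['position'],s['qvel'].round(4))
w,i=snap('wrist','w3.png');sc,_=snap('scene','s3.png');s=manip.sense();print(s['position'],i['position'],manip.camera_info('wrist')['position'])
cv2.imwrite('pics/c3.png',np.hstack([cv2.resize(x,None,fx=6,fy=6,interpolation=cv2.INTER_CUBIC) for x in(w[190:275,290:355],sc[125:210,340:405])]))
E
```

```text
time_s: 8.35
position: [524.7, 262.8, 460.2]
ee_rot: [0.517, 3.097, -0.004]
force: [-0.1, -0.2, -2.5]
width: 19.6
[524.72579314 262.7877493  460.24215817] [-0.0001  0.001   0.0008  0.001   0.     -0.0004]
[524.67824327 262.79690114 460.13131604] [462.60291751 284.77038076 439.80438665] [462.56412695 284.76758493 439.68241956]
```

View pics/c3.png

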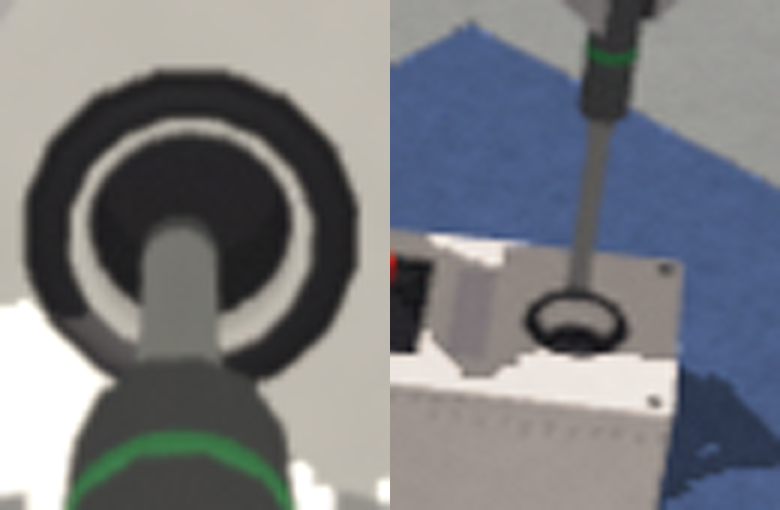

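```bash
python3 - <<'E'
from meas import run; from h import *
run((321.8,228.5),(320,232.3),(371.5,173),None,(371.1,178.6))
S=manip.camera_info('scene');i=manip.camera_info('wrist')
s=manip.sense();M=R.from_rotvec(s['ee_rot']).as_matrix()
t=s['position']+M@[0,0,333.4];print('pred tip scene',proj(S,t),'port',proj(S,[526.4,263.5,115]))
for d in(119,90): print('feature',d,'scene',proj(S,t+[0,0,d]),'wrist',proj(i,t+[0,0,d]))
# triangulate tip from wrist+scene
p,d=ray(i,320,232.3);q,e=ray(S,371.5,173)
k=np.linalg.lstsq(np.c_[d,-e],q-p,rcond=None)[0];print(p+d*k[0],q+e*k[1])
p,d=ray(i,321.8,228.5);q,e=ray(S,371.1,178.6)
k=np.linalg.lstsq(np.c_[d,-e],q-p,rcond=None)[0];print(p+d*k[0],q+e*k[1])
E
```

```text
pos [524.67824327 262.79690114 460.13131604] z 126.73131604460582
tips [array([525.57695672, 262.52332545, 126.73131604]), array([521.83452558, 270.57936611, 126.73131604])]
ports [array([525.50742767, 264.01751991, 115.        ]), array([527.01013773, 265.05778511, 115.        ])]
ideal [524.91730569 261.77054135 126.73298156]
shift tool [ 0.57063501  1.42206667 11.72660776]
shift tool [-6.66841327 -3.51029062 11.75196657]
pred tip scene [370.14808093 175.01633125] port [370.51166718 178.75053066]
feature 119 scene [376.07446342 133.35089459] wrist [317.58738692 282.86504018]
feature 90 scene [374.53889579 144.14670399] wrist [317.98779933 265.72870266]
[524.49436975 262.9054912  132.10794787] [526.25038831 264.38247842 132.3565401 ]
[525.56278179 263.99927172 114.71446507] [526.93935133 265.15736004 114.90731635]
```

Independent cues (initial triangulation of the mic top, green ring, step and tip) put the tip about 3–4 mm higher than nominal. So tip ≈130; lower 15 mm with shift (-0.2, 1.3).

```bash
python3 -m pendant '[{"xyz":[0,0.6,2],"turn":0},{"xyz":[-0.2,1.3,5],"turn":0},{"xyz":[-0.2,1.3,9],"turn":0},{"xyz":[-0.2,1.3,12],"turn":0},{"xyz":[-0.2,1.3,14],"turn":0},{"xyz":[-0.2,1.3,15],"turn":0},{"xyz":[-0.2,1.3,15],"turn":0},{"xyz":[-0.2,1.3,15],"turn":0},{"xyz":[-0.2,1.3,15],"turn":0},{"xyz":[-0.2,1.3,15],"turn":0}]'
python3 - <<'E'
from h import *
s=manip.sense();M=R.from_rotvec(s['ee_rot']).as_matrix();print(s['position'],s['force'],M[:,2])
w,i=snap('wrist','w4.png');sc,S=snap('scene','s4.png')
cv2.imwrite('pics/c4.png',np.hstack([cv2.resize(x,None,fx=6,fy=6,interpolation=cv2.INTER_CUBIC) for x in(w[190:275,290:355],sc[125:210,340:405])]))
t=np.array([526.3,264.3,115])
for d in(0,90,119):print(d,'w',proj(i,t+[0,0,d]),'s',proj(S,t+[0,0,d]))
E
```

```text
time_s: 9.28
position: [525.3, 263.9, 445.3]
ee_rot: [0.517, 3.097, -0.004]
force: [0.4, -0.1, -1.4]
width: 19.5
[525.32663712 263.91481897 445.32479624] [ 0.39090613 -0.13462018 -1.44290728] [ 0.00103517 -0.00301551 -0.99999492]
0 w [320.73240899 232.7913591 ] s [370.68849034 178.59858242]
90 w [320.71620289 267.57374152] s [375.07488821 148.22269528]
119 w [320.7079726  285.23804307] s [376.60783749 137.60699292]
```

View pics/c4.png

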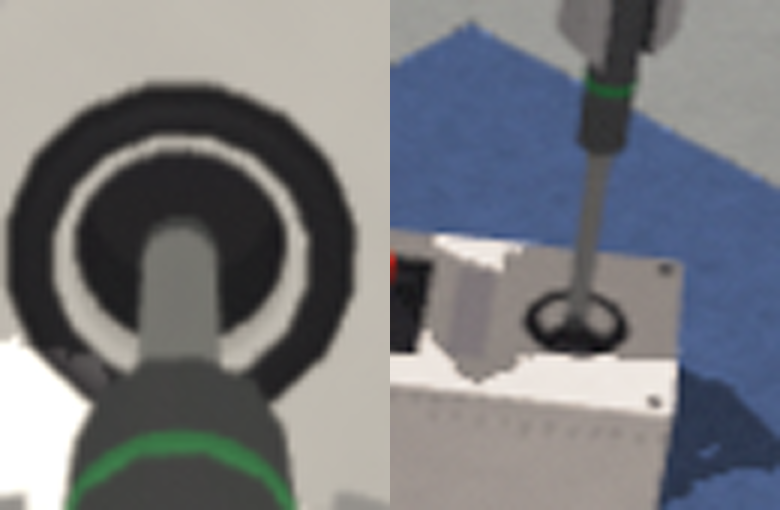

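Tip centre coincides with the mouth centre in both views: scene (371.2,179) vs (371.1,178.6), wrist within about 0.7 px. Hold for the first reading.

```bash
H='n'; python3 -m pendant '[{"xyz":[0,0,0],"turn":0},{"xyz":[0,0,0],"turn":0},{"xyz":[0,0,0],"turn":0},{"xyz":[0,0,0],"turn":0},{"xyz":[0,0,0],"turn":0},{"xyz":[0,0,0],"turn":0},{"xyz":[0,0,0],"turn":0},{"xyz":[0,0,0],"turn":0},{"xyz":[0,0,0],"turn":0},{"xyz":[0,0,0],"turn":0},{"xyz":[0,0,0],"turn":0},{"xyz":[0,0,0],"turn":0}]'
python3 -m pendant '[{"xyz":[0,0,0],"turn":0},{"xyz":[0,0,0],"turn":0},{"xyz":[0,0,0],"turn":0},{"xyz":[0,0,0],"turn":0},{"xyz":[0,0,0],"turn":0},{"xyz":[0,0,0],"turn":0},{"xyz":[0,0,0],"turn":0},{"xyz":[0,0,0],"turn":0},{"xyz":[0,0,0],"turn":0},{"xyz":[0,0,0],"turn":0},{"xyz":[0,0,0],"turn":0},{"xyz":[0,0,0],"turn":0}]'
python3 -m pendant '[{"xyz":[0,0,0],"turn":0},{"xyz":[0,0,0],"turn":0},{"xyz":[0,0,0],"turn":0},{"xyz":[0,0,0],"turn":0},{"xyz":[0,0,0],"turn":0},{"xyz":[0,0,0],"turn":0}]'
python3 - <<'E'
from h import *
s=manip.sense();M=R.from_rotvec(s['ee_rot']).as_matrix();print(s['position'],M.T@(np.array([525.4,264.0,380.3])-s['position']))
E
```

```text
time_s: 10.38
position: [525.3, 263.9, 445.3]
ee_rot: [0.517, 3.097, -0.004]
force: [-0.0, -0.2, -1.0]
width: 19.9
time_s: 11.38
position: [525.3, 263.9, 445.3]
ee_rot: [0.517, 3.097, -0.004]
force: [-0.8, -0.2, -0.8]
width: 19.6
time_s: 11.88
position: [525.3, 263.9, 445.3]
ee_rot: [0.517, 3.097, -0.004]
force: [-0.1, 0.4, -1.2]
width: 19.7
[525.32115189 263.89604631 445.29168452] [ 0.0822127   0.28829816 64.99112405]
```

```bash
python3 -m pendant '[{"xyz":[0,0.1,2],"turn":0},{"xyz":[0,0.2,5],"turn":0},{"xyz":[0,0.3,8],"turn":0},{"xyz":[0,0.3,11],"turn":0},{"xyz":[0,0.3,14],"turn":0},{"xyz":[0,0.3,17],"turn":0},{"xyz":[0,0.3,20],"turn":0},{"xyz":[0,0.3,23],"turn":0},{"xyz":[0,0.3,26],"turn":0},{"xyz":[0,0.3,29],"turn":0},{"xyz":[0,0.3,31],"turn":0},{"xyz":[0,0.3,32],"turn":0}]'
python3 - <<'E'
from h import *
s=manip.sense();M=R.from_rotvec(s['ee_rot']).as_matrix();print(s['position'],s['force'],M[:,2],M.T@(np.array([525.4,264.0,380.3])-s['position']))
w,i=snap('wrist','w5.png');sc,S=snap('scene','s5.png')
cv2.imwrite('pics/c5.png',np.hstack([cv2.resize(x,None,fx=6,fy=6,interpolation=cv2.INTER_CUBIC) for x in(w[190:275,290:355],sc[125:210,340:405])]))
E
```

```text
time_s: 12.88
position: [525.4, 264.1, 412.8]
ee_rot: [0.517, 3.098, -0.005]
force: [0.5, 0.3, -2.1]
width: 19.5
[525.38722598 264.07574539 412.81442603] [ 0.47448658  0.27889033 -2.08579639] [ 3.96071990e-04 -3.17154468e-03 -9.99994892e-01] [8.98963609e-03 2.58580728e-02 3.25145052e+01]
```

View pics/c5.png

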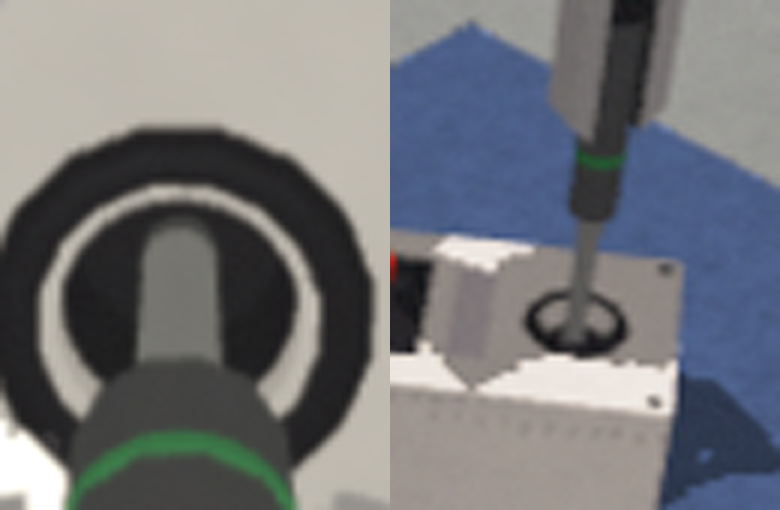

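Tip is about 32 mm inside the bore. The stem is centred: wrist stem x ≈180 vs bore 65–297 → 181 in the crop; scene stem x ≈576 vs ring centre 576. Continue down 32.5 mm.

```bash
python3 -m pendant '[{"xyz":[0,0,2],"turn":0},{"xyz":[0,0,5],"turn":0},{"xyz":[0,0,8],"turn":0},{"xyz":[0,0,11],"turn":0},{"xyz":[0,0,14],"turn":0},{"xyz":[0,0,17],"turn":0},{"xyz":[0,0,20],"turn":0},{"xyz":[0,0,23],"turn":0},{"xyz":[0,0,26],"turn":0},{"xyz":[0,0,29],"turn":0},{"xyz":[0,0,31.5],"turn":0},{"xyz":[0,0,32.5],"turn":0}]'
python3 -m pendant '[{"xyz":[0,0,0],"turn":0},{"xyz":[0,0,0],"turn":0},{"xyz":[0,0,0],"turn":0},{"xyz":[0,0,0],"turn":0},{"xyz":[0,0,0],"turn":0},{"xyz":[0,0,0],"turn":0},{"xyz":[0,0,0],"turn":0},{"xyz":[0,0,0],"turn":0}]'
python3 - <<'E'
from h import *
s=manip.sense();M=R.from_rotvec(s['ee_rot']).as_matrix();print(s['time_s'],s['position'],s['force'],s['width'],M[:,2],abs(s['qvel']).max())
w,i=snap('wrist','w6.png');sc,S=snap('scene','s6.png')
cv2.imwrite('pics/c6.png',np.hstack([cv2.resize(x,None,fx=6,fy=6,interpolation=cv2.INTER_CUBIC) for x in(w[190:275,290:355],sc[125:210,340:405])]))
t=np.array([526.3,264.3,50])
for d in(65,90,119):print(d,'w',proj(i,t+[0,0,d]),'s',proj(S,t+[0,0,d]))
E
```

```text
time_s: 13.98
position: [525.3, 264.0, 380.0]
ee_rot: [0.517, 3.098, -0.005]
force: [-0.1, -0.1, -0.7]
width: 19.7
time_s: 14.65
position: [525.4, 264.0, 380.1]
ee_rot: [0.517, 3.098, -0.005]
force: [0.7, 0.4, -1.4]
width: 19.5
14.65 [525.37147294 263.95736059 380.05489791] [ 0.74556658  0.41851014 -1.36271699] 19.53876335821898 [ 6.27663693e-05 -3.25747649e-03 -9.99994692e-01] 0.0016633363099285306
65 w [320.90122819 255.99278205] s [370.68849034 178.59858242]
90 w [320.88668106 268.09107372] s [371.85416453 170.52626689]
119 w [320.86538849 285.79928794] s [373.25595647 160.81883155]
```

View pics/c6.png

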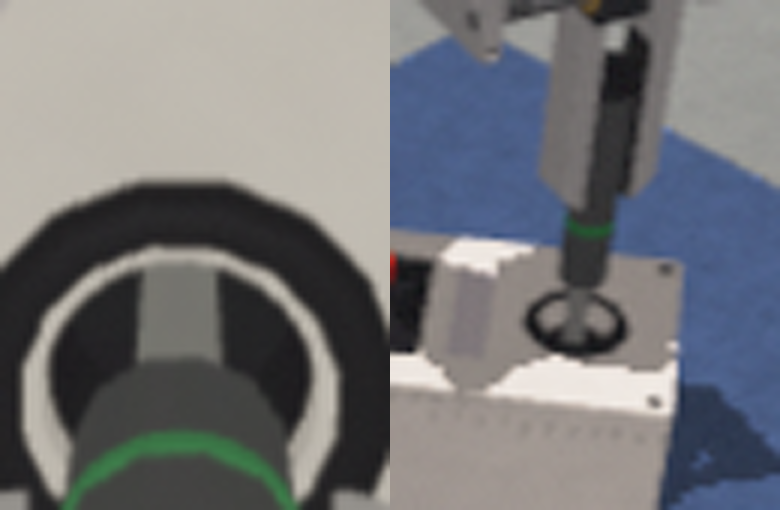

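Green ring in the scene is at row ≈161, with 160.8 predicted for 65 mm depth. The stem is centred (crop x 180 vs 181), still and free of contact force. Handing in.

```bash
python3 -c "
from workcell import manip
print(manip.hand_in()); s=manip.sense(); print(s['time_s'],s['position'],s['width'],s['force'])"
```

```text
the job is handed in; nothing more can be done
None
the job is handed in; nothing more can be done
```

I lifted the microphone out of its stand and held it with the tip level with the port's mouth for about 2.5 s. I then lowered it 65 mm straight down and handed in at about 14.8 s, still gripping it there. The hand-in gave no verdict.

- **Centring and stillness:** the last wrist and scene pictures show the stem centred in the port to about 1 mm. The tool was about 0.2° off vertical and still, with the grip at 19.5 mm. The force readings stayed at noise level, with no sign of contact.
- **Tip height:** the arm's reading alone disagreed with the pictures. The cameras put the tip about 3–4 mm higher than the arm reading implied, so I went with the cameras. The final view of the green ring matched a 65 mm depth to within about 1 mm, but the true depth could be off by about 3 mm.
- **Other objects:** nothing in the pictures suggested the speaker had moved. I did not separately re-measure the speaker, twin, watch box or tape roll at the end.

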